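# Weigh out ballast rings on the spring scale

## Robot

A 7-joint arm with a two-finger parallel gripper is mounted at the origin on the work surface. World frame = base frame: x ahead of the robot, y to its left, z up, the work surface at z = 0. Lengths are in m, angles in rad, forces in N, time in s.
With the tool pointing down it reaches from about 0.35 to 0.9 m from the base axis. Payload 8.1 kg.
Tool frame: the origin (TCP) lies between the finger pads; the fingertips stand 11 mm ahead of it and the grasp point (between the pads) lies 8 mm behind it; z points along the fingers, y is the line along which they close (so a half turn about z gives the same grasp; the last joint's range is limited). The gripper opens to 92 mm and grips with 3 to 60 N. Pads are 19 mm wide; open, the fingers measure 130 mm over their backs; the gripper's body (75 mm by 190 mm) begins 47 mm behind the grasp point.
Start: joints at [-1.43, 0.434, 0.025, 1.573, -0.012, 1.134, -0.075], TCP at [0.151, 0.607, 0.238] pointing down, gripper open.
Joint ranges: [-2.62, 2.62], [-0.44, 2.09], [-1.27, 1.32], [0.08, 2.57], [-1.32, 4.46], [0.12, 2], [-2.74, 2.74]. Speed limits (rad/s): [2.22, 2.22, 3.01, 3.01, 3.14, 3.14, 3.14].

## Interface

Orientations are given as a rotation vector (axis times angle).
In Python, from cell import observe, get_image, camera_params, sign_off gives the robot as it stands.
- The arm moves only by the shell command python3 -m pendant 'ROWS' [FORCE]. ROWS is JSON, one flat list of numbers, 7 for each row, row after row: the shift along the tool's x, y, z in m, then the turn, a rotation vector about the tool's x, y, z in rad, then the finger opening in m, from 0 to 0.0918. In form: [dx, dy, dz, rx, ry, rz, jaw, dx, dy, dz, rx, ry, rz, jaw, ...]. A call has 1 to 10 rows; each row shifts and turns the commanded pose from where the row before left it, along the tool's axes as they then stand; what a row does not reach is not made up. A row lasts 1/8 s, in which the tool goes at most 62.5 mm and 10.7 degrees, less where a joint would pass 70% of its speed; a pose out of reach is approached as far as the arm can. A call is refused whole if a number of a shift passes 0.0625 or a number of a turn 0.188, either way. A call with a gripper value outside its range is refused whole. The fingers move at their own pace and stop on an object; FORCE is the grip in N (left out, the last holds). Time passes only in rows, so rows that do not move let the fingers close. It gives the time, the measured TCP pose, the force, the opening and the grip force at its end, in the units of the state.
- observe(): the state, without advancing time (a new reading comes with each control period).
- get_image(name): name is "side" or "top" or "wrist"; returns the picture (384x512x3 uint8, red, green, blue); there is no depth.
- camera_params(name): a dict with "intrinsics" (3x3 intrinsics, pixels), "eye" and "rotation" of the camera in the world; the wrist camera has in their place "T_tool_cam" (4x4, takes a point from camera to tool coordinates, whose origin is the TCP and whose axes are the flange's). Camera axes: x right, y down, z forward; pixel columns grow to the right and rows downward; lengths in m; the calibration is good to about 2 mm. A picture is of the moment at which its call begins: read the wrist's pose just before it. camera_params takes no time and is no camera call.
- sign_off(): hands the job in; it is judged then, once.
The state is a dict: "clock": time; "joints": joint angles; "dq": joint speeds; "joint_efforts": joint torques, N m; "position": TCP position; "ee_rot": TCP orientation; "force": force on the tool from outside, world axes, zero at the start; "ft_torque": the same for the moment, N m; "width": opening from 0.0 (shut) to 1.0 (fully open); "gripper_force": force on a finger pad.
Only numpy, scipy, OpenCV 4.12 (cv2) and the standard library are available. Lean on these libraries where they do the work, as an engineer would, in place of code of your own. Each camera call takes 0.05 s, during which the arm holds its last target. There are 200 camera calls.

## Task

Weigh out ballast for the microscope arm: take steel rings from the rubber mat one at a time, thread each over the post on the scale's pan, feeling gently for the post, and let it down flat, until the pan's pointer rests between the two marks on the gauge. Never force the pan down near its stop; leave the rings that are not needed on the mat, and do not disturb the stopper, the forceps and the vial.

Things in the scene. Friction and masses are not known exactly. Their poses are not given: they have to be found in the camera images.
- ring0: flat plain steel ring weight, 44 mm outside diameter, 13 mm bore, 10 mm thick, lying flat on the rubber mat, about 90 mm from the next ring along the mat's x and y. Origin: centre of its underside; z is the bore's axis. The four rings look alike but weigh anything from 70 to 140 g each.
- ring1: flat plain steel ring weight, 44 mm outside diameter, 13 mm bore, 10 mm thick, lying flat on the rubber mat, about 90 mm from the next ring along the mat's x and y. Origin: centre of its underside; z is the bore's axis. The four rings look alike but weigh anything from 70 to 140 g each.
- ring2: flat plain steel ring weight, 44 mm outside diameter, 13 mm bore, 10 mm thick, lying flat on the rubber mat, about 90 mm from the next ring along the mat's x and y. Origin: centre of its underside; z is the bore's axis. The four rings look alike but weigh anything from 70 to 140 g each.
- ring3: flat plain steel ring weight, 44 mm outside diameter, 13 mm bore, 10 mm thick, lying flat on the rubber mat, about 90 mm from the next ring along the mat's x and y. Origin: centre of its underside; z is the bore's axis. The four rings look alike but weigh anything from 70 to 140 g each.
- mat: square black rubber mat fixed on the table, 170 x 170 mm, 3 mm thick, carrying the four rings in a 2 by 2 pattern (at about x, y = +-45 mm). Origin: centre of its underside; x, y along its sides, z up.
- scale: spring scale fixed on the table: white housing 150 x 150 mm, 60 mm high, above it a round steel pan 90 mm across that sinks under load. At its +y side (52 to 85 mm from the axis) a two-legged aluminium gauge, 141 mm tall, with two pairs of black marks; the pan's black pointer sinks between its legs. Origin: centre of its underside, on the pan's axis; x, y along its sides, z up.
- pan_top (a point): centre of the pan's upper face, 120 mm above the table when empty; sinks with the pan; axes as the scale's. A dark steel post, 10 mm in diameter, 42 mm tall, top edge broken by 1 mm, stands on it, clamped in a slot along the scale's x anywhere up to 10 mm either side of the centre (y exact): where is not measured and differs each time. It stays put under side forces below about 15 N.
- pan (a joint): how far the pan has sunk (m): 0 empty, grows downward, stop at 0.042. Spring of 150 N/m, lightly damped (settles in a second): 100 g sinks it 6.5 mm; pressing on pan or post sinks it likewise. Gauge marks at 0.013 (upper) and 0.0245 (lower), about 200 and 375 g. Past 0.038 (5.7 N in all) the scale is overloaded.
- stopper: cork stopper standing in the middle of the mat among the rings, 22 mm across, 20 mm tall; bystander. Origin: centre of its underside.
- forceps: steel forceps lying flat between the mat and the scale, 120 mm long, 6 mm high; bystander. Origin: its centre on the table.
- vial: glass vial with white cap, 24 mm across, 50 mm tall, standing between the mat and the scale, on the robot's side; bystander. Origin: centre of its underside.
Mind the look-alikes: they are no part of the job. What is shaped like the ring3 but red is not meant.

How it is judged:
By the outcome, as a careful person would: the job done as asked, in the order asked, and still so for the second after the job is handed in, with the robot touching nothing.
It also fails if it takes over 72 s, if anything falls off the work surface, if the arm or the gripper's body presses on something with over 40 N, if the wrist force passes 120 N, or if a joint passes its speed limit or range.

## Working session

There is one attempt and no reset: what is moved stays moved. The work goes in short steps, Python scripts to look and compute and a shell command to move; the robot and the scene stay as the last step left them, time stands still between calls to the robot, and variables do not carry over. Pictures are saved under pics/ and viewed, at most 10 in all, crops included, and the job is handed in when it is done.

```bash
ls; mkdir -p pics; cat > h.py <<'E'
import numpy as np,cv2
from cell import observe,get_image,camera_params,sign_off
from scipy.spatial.transform import Rotation as R
def save(n,f):
    im=get_image(n); cv2.imwrite('pics/'+f,im[:,:,::-1]); return im
def cam(n):
    p=camera_params(n);K=np.array(p['intrinsics'])
    if n=='wrist':
        s=observe();T=np.array(p['T_tool_cam']);Rt=R.from_rotvec(s['ee_rot']).as_matrix()
        return K,np.array(s['position'])+Rt@T[:3,3],Rt@T[:3,:3]
    return K,np.array(p['eye']),np.array(p['rotation'])
def ray(n,u,v,z):
    K,e,Rr=cam(n);d=Rr@np.linalg.solve(K,[u,v,1.]);return e+d*(z-e[2])/d[2]
def proj(n,P):
    K,e,Rr=cam(n);q=K@(Rr.T@(np.array(P)-e));return q[:2]/q[2]
E
python3 - <<'E'
from h import *
a=save('top','t0.png');b=save('side','s0.png')
for n in('top','side','wrist'):
    K,e,r=cam(n);print(n,K.round(1).tolist(),e.round(3),r.round(3).tolist())
s=observe();print(s)
cv2.imwrite('pics/both.png',cv2.resize(np.hstack([a,b])[:,:,::-1],(800,300)))
E
```

```text
pics
top [[356.5, 0.0, 255.7], [0.0, 356.5, 193.1], [0.0, 0.0, 1.0]] [0.449 0.092 1.009] [-2.204, 2.142, -0.171]
side [[441.2, 0.0, 256.5], [0.0, 441.2, 184.9], [0.0, 0.0, 1.0]] [0.388 0.645 0.837] [-0.407, 2.837, -1.012]
wrist [[330.0, 0.0, 251.4], [0.0, 330.0, 193.6], [0.0, 0.0, 1.0]] [0.079 0.624 0.383] [[0.241, 0.934, 0.265], [0.971, -0.231, -0.068], [-0.002, 0.274, -0.962]]
{'clock': 0.1, 'joints': array([-1.42963738,  0.43511552,  0.0250097 ,  1.5739722 , -0.01163015,
        1.13402533, -0.07511975]), 'dq': array([-0.00102988, -0.00123723,  0.00095855, -0.00369286,  0.00131837,
       -0.00069469,  0.00101701]), 'joint_efforts': array([ 1.92396612e-03, -6.69129395e+01,  9.87304375e-01, -3.15150118e+01,
       -6.05665427e-02,  3.72464326e-02,  3.28356828e-05]), 'position': array([0.15080038, 0.60608764, 0.23706046]), 'ee_rot': array([-3.82151084e-01, -3.11820715e+00,  2.15785985e-03]), 'force': array([ 0.20117466,  0.52018076, -0.06464607]), 'ft_torque': array([0.04373904, 0.01501954, 0.01007956]), 'gripper_force': 0.0, 'width': 1.0021336227047957}
```

View pics/t0.png

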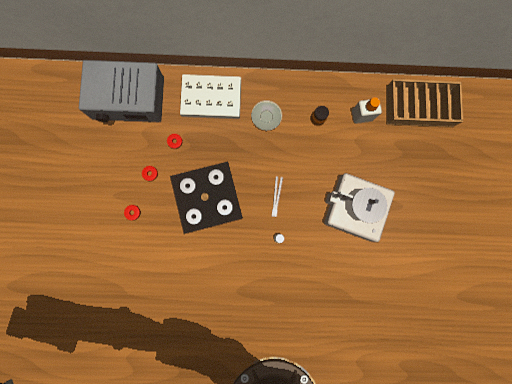

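View pics/s0.png

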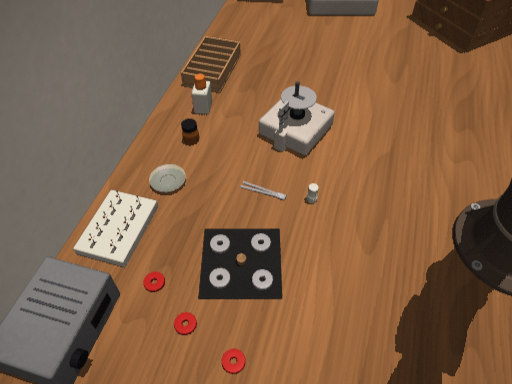

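```bash
python3 - <<'E'
s=open('h.py').read().replace("np.array(p['rotation'])","R.from_rotvec(p['rotation']).as_matrix()")
open('h.py','w').write(s)
from h import *
for n,f,box in(('top','t0',(165,155,250,240)),('side','s0',(195,222,290,305))):
    im=cv2.imread(f'pics/{f}.png');x0,y0,x1,y1=box
    c=im[y0:y1,x0:x1].astype(int)
    w=((c.min(2)>110)).astype(np.uint8)
    k,l,st,ce=cv2.connectedComponentsWithStats(w)
    for i in range(1,k):
        if 60<st[i,4]<600:
            m=cv2.findContours((l==i).astype(np.uint8),0,2)[0][0]; q=cv2.minEnclosingCircle(m)[0]
            u=ce[i]+[x0,y0]; print(n,st[i],u.round(1),ray(n,*u,.012).round(4))
for n,uv,z in [('top',(345,174),.06),('top',(394,188),.06),('top',(377,241),.06),('top',(326,222),.06),('top',(371,205),.12),('top',(174,141),0),('top',(280,238),.05),('top',(281,178),0),('top',(275,216),0),('side',(298,97),.12),('side',(297,84),.162)]:
    print(n,uv,ray(n,*uv,z).round(4))
t=cv2.imread('pics/t0.png')[165:250,310:405];u=cv2.imread('pics/s0.png')[70:155,250:345]
cv2.imwrite('pics/c1.png',cv2.resize(np.hstack([t,u]),(0,0),fx=4.2,fy=4.2,interpolation=2))
E
```

```text
top [ 43  14  16  16 172] [215.5 176.7] [0.617  0.1749 0.012 ]
top [ 15  23  15  16 172] [187.1 185.2] [0.59   0.2535 0.012 ]
top [ 52  44  16  16 175] [224.3 206.9] [0.532 0.147 0.012]
top [ 21  53  16  16 179] [193.4 215.9] [0.5044 0.2318 0.012 ]
side [ 56  11  20  18 240] [260.4 241.6] [0.5304 0.1497 0.012 ]
side [ 15  13  20  17 241] [219.4 242.8] [0.6156 0.1776 0.012 ]
side [ 15  46  20  19 283] [219.4 277.1] [0.588  0.2556 0.012 ]
side [ 57  47  21  20 289] [261.9 278.7] [0.5027 0.2344 0.012 ]
top (345, 174) [ 0.6278 -0.1804  0.06  ]
top (394, 188) [ 0.5935 -0.3151  0.06  ]
top (377, 241) [ 0.4489 -0.266   0.06  ]
top (326, 222) [ 0.4957 -0.1286  0.06  ]
top (371, 205) [ 0.539  -0.2293  0.12  ]
top (174, 141) [0.7192 0.2994 0.    ]
top (280, 238) [ 0.4499 -0.0069  0.05  ]
top (281, 178) [ 0.6213 -0.0118  0.    ]
top (275, 216) [0.5115 0.0033 0.    ]
side (298, 97) [ 0.539  -0.2193  0.12  ]
side (297, 84) [ 0.5435 -0.2157  0.162 ]
```

View pics/c1.png

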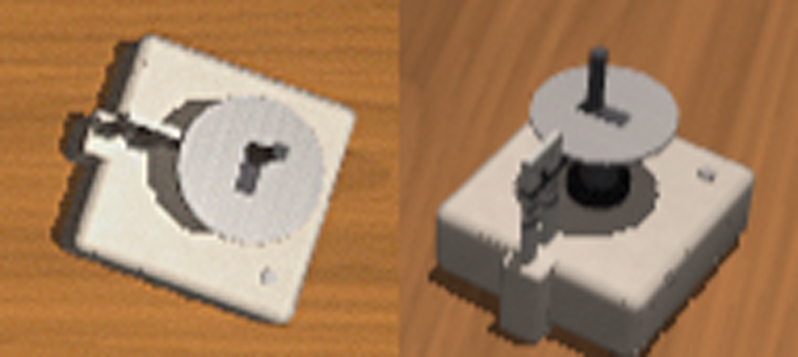

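Top picture (columns, rows): rings at (216,177), (187,185), (224,207) and (193,216) on the black mat. The three red rings off the mat at (174,141), (150,173) and (132,212) are the decoys. Side and top agree within 3 mm, and the spacing comes out at 90 mm. In the crop, the post stands near the slot's +x end, and the gauge is on the pan's left.

I'll swing towards the ring nearest the scale while turning the tool so its y lies along world x.

```bash
python3 -m pendant '[-0.061,0,0.008,0,0,0.133,0.06,-0.061,0,0.008,0,0,0.133,0.06,-0.061,0,0.008,0,0,0.133,0.06,-0.061,0,0.008,0,0,0.133,0.06,-0.061,0,0.008,0,0,0.133,0.06,-0.061,0,0.008,0,0,0.133,0.06,-0.061,0,0.008,0,0,0.133,0.06,-0.061,0,0.008,0,0,0.133,0.06,-0.061,0,0.008,0,0,0.133,0.06,-0.061,0,0.008,0,0,0.133,0.06]'
python3 -m pendant '[0,0,0,0,0,0,0.06]'
python3 - <<'E'
from h import *
a=save('wrist','w1.png');s=observe();print(s['clock'],s['position'],s['ee_rot'],s['force'],R.from_rotvec(s['ee_rot']).as_matrix().round(3).tolist())
for P in [(.6163,.1763),(.589,.2546),(.5312,.1484),(.5036,.2331)]: print(proj('wrist',[*P,.013]))
E
```

```text
clock: 1.35
position: [0.5285, 0.1818, 0.1573]
ee_rot: [2.23, 2.213, 0.0]
force: [0.5, 0.0, -0.7]
width: 0.652
gripper_force: 0.0
clock: 1.48
position: [0.5283, 0.1774, 0.1573]
ee_rot: [2.235, 2.206, -0.004]
force: [0.7, 1.1, 0.4]
width: 0.654
gripper_force: 0.0
1.525 [0.52803713 0.18109312 0.15742402] [ 2.22978345e+00  2.21278535e+00 -2.09305484e-03] [-0.30374492  1.08933125  0.33967353] [[0.008, 1.0, -0.001], [1.0, -0.008, -0.001], [-0.001, -0.001, -1.0]]
[348.88234929 188.72537529]
[323.45634251  99.54542551]
[255.54737056 218.13716983]
[223.26520836 126.12952307]
```

View pics/w1.png

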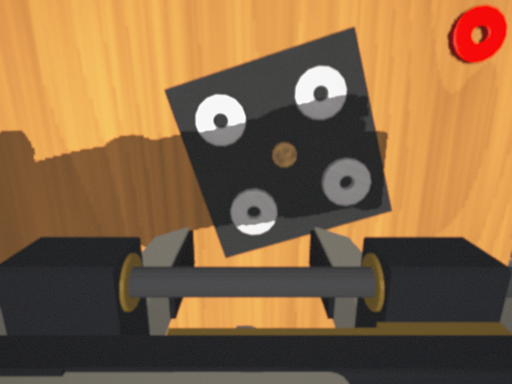

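The wrist picture shows the four rings at (220,120), (321,92), (254,211) and (347,182), with the red decoy at (478,34). I'll refine the ring position relative to the tool.

```bash
cat >> h.py <<'E'
def rings(im,tz,z=.013,thr=75,near=None):
    # ring centres relative to the TCP in tool axes (tool assumed straight down), tz = TCP height
    p=camera_params('wrist');K=np.array(p['intrinsics']);T=np.array(p['T_tool_cam'])
    g=im.astype(int); w=((g.min(2)>thr)&(g.max(2)-g.min(2)<25)).astype(np.uint8)
    w[225:]=0
    k,l,st,ce=cv2.connectedComponentsWithStats(w);o=[]
    for i in range(1,k):
        if 1000<st[i,4]<9000 and .75<st[i,2]/st[i,3]<1.35:
            c=cv2.findContours((l==i).astype(np.uint8),0,2)[0][0]
            (u,v),ax,_=cv2.fitEllipse(cv2.convexHull(c))
            d=T[:3,:3]@np.linalg.solve(K,[u,v,1.]);P=T[:3,3]+d*((tz-z)-T[2,3])/d[2]
            o.append((round(u,1),round(v,1),np.round(ax,1),P.round(4)))
    return o
E
python3 - <<'E'
from h import *
im=cv2.imread('pics/w1.png')[:,:,::-1]
for o in rings(im,.1573):print(o)
im[225:]=0
print(camera_params('wrist')['T_tool_cam'])
ps=[]
for i in range(4): get_image('top'); ps.append(observe()['position'])
print(np.array(ps).round(4))
E
```

```text
(320.1, 91.6, array([53.1, 56.4]), array([0.0805, 0.0573, 0.1443]))
(219.9, 118.9, array([52.1, 53.5]), array([ 0.0581, -0.0275,  0.1443]))
(346.0, 181.4, array([47.2, 49.4]), array([0.0029, 0.0853, 0.1443]))
(253.7, 211.9, array([46.7, 47.8]), array([-0.0263,  0.0018,  0.1443]))
[[ 6.75260751e-04 -9.61654543e-01 -2.74262801e-01  7.41371842e-02]
 [ 9.99999772e-01  6.41694706e-04  2.12103017e-04 -4.08655833e-04]
 [-2.79768425e-05 -2.74262881e-01  9.61654757e-01 -1.45857259e-01]
 [ 0.00000000e+00  0.00000000e+00  0.00000000e+00  1.00000000e+00]]
[[0.5278 0.1835 0.1576]
 [0.5277 0.1848 0.1576]
 [0.5277 0.1854 0.1577]
 [0.5277 0.1856 0.1577]]
```

```bash
python3 - <<'E'
from h import *
for i in range(2):
    p=observe()['position'];im=get_image('wrist');print(p.round(4))
for o in rings(im,p[2]):print(o[:3],o[3],(p[:2]+o[3][[1,0]]).round(4))
E
```

```text
[0.5277 0.1856 0.1577]
[0.5277 0.1855 0.1577]
(321.4, 104.0, array([51.8, 54.9])) [0.0705 0.0591 0.1447] [0.5868 0.256 ]
(222.0, 129.4, array([51. , 52.4])) [ 0.0492 -0.0259  0.1447] [0.5018 0.2347]
(345.7, 192.7, array([47.4, 48.7])) [-0.0078  0.0859  0.1447] [0.6136 0.1777]
```

```bash
python3 -m pendant '[-0.0185,0.0012,0.025,0,0,0,0.058,-0.0185,0.0012,0.025,0,0,0,0.058,0,0,0.030,0,0,0,0.058,0,0,0.02,0,0,0,0.058,0,0,0,0,0,0,0.058,0,0,0,0,0,0,0.058,0,0,0,0,0,0,0.058]'
python3 - <<'E'
from h import *
p=observe()['position'];im=save('wrist','w2.png');print(p.round(4),observe()['force'])
p=observe()['position'];im=save('side','s2.png');print(p.round(4))
E
```

```text
clock: 2.7
position: [0.5309, 0.1473, 0.0587]
ee_rot: [2.224, 2.218, 0.003]
force: [0.1, 1.1, 0.7]
width: 0.633
gripper_force: 0.0
[0.5309 0.1473 0.0587] [ 0.11536941  0.00486923 -0.31380395]
[0.5308 0.1472 0.0586]
```

View pics/w2.png

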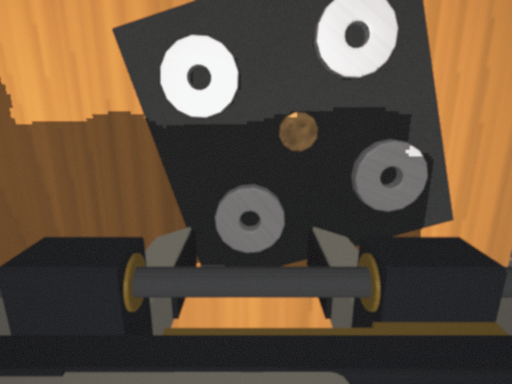

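The wrist picture shows the chosen ring nearly under the jaws at about (250,218). Refining its offset numerically.

```bash
cat >> h.py <<'E'
def tp(u,v,h):   # point at height h above.. : tool z = h, in tool axes
    p=camera_params('wrist');K=np.array(p['intrinsics']);T=np.array(p['T_tool_cam'])
    d=T[:3,:3]@np.linalg.solve(K,[u,v,1.]);return (T[:3,3]+d*(h-T[2,3])/d[2]).round(4)
E
python3 - <<'E'
from h import *
im=cv2.imread('pics/w2.png')[:,:,::-1]
c=im[175:265,205:295]
w=(c.min(2)>85)&(c.max(2).astype(int)-c.min(2)<25)
for v in range(0,90,6):print(v+175,''.join('#' if x else '.' for x in w[v,::2]))
print(im[178:260:2,250].mean(1).round().tolist())
print(im[218,210:292:2].mean(1).round().tolist())
k,l,st,ce=cv2.connectedComponentsWithStats((c.mean(2)<55).astype(np.uint8))
for i in range(1,k):
    if 100<st[i,4]<900: print(st[i],ce[i]+[205,175])
E
```

```text
175 .............................................
181 .............................................
187 ..................#########..................
193 ............#####################............
199 .........###########################.........
205 .......###############################.......
211 ......###############....##############......
217 .....#############..........############.....
223 ......############..........############.....
229 ......#################################......
235 ........##############################.......
241 ..........#########################..........
247 ..............##################.............
253 .............................................
259 .............................................
[34.0, 33.0, 36.0, 63.0, 86.0, 108.0, 118.0, 116.0, 117.0, 117.0, 118.0, 119.0, 117.0, 118.0, 114.0, 115.0, 90.0, 37.0, 35.0, 35.0, 33.0, 35.0, 35.0, 36.0, 68.0, 85.0, 99.0, 121.0, 118.0, 114.0, 116.0, 114.0, 115.0, 116.0, 115.0, 116.0, 114.0, 73.0, 36.0, 34.0, 33.0]
[37.0, 38.0, 58.0, 107.0, 114.0, 114.0, 114.0, 117.0, 116.0, 117.0, 115.0, 116.0, 115.0, 116.0, 108.0, 64.0, 34.0, 32.0, 35.0, 37.0, 33.0, 36.0, 37.0, 33.0, 38.0, 88.0, 118.0, 117.0, 115.0, 116.0, 117.0, 117.0, 114.0, 112.0, 116.0, 114.0, 111.0, 74.0, 34.0, 35.0, 36.0]
[ 36  37  18  14 201] [249.52736318 218.4079602 ]
```

```bash
python3 -m pendant '[0.0017,-0.0012,0.02,0,0,0,0.058,0,0,0.017,0,0,0,0.058,0,0,0.006,0,0,0,0.058,0,0,0,0,0,0,0.058,0,0,0,0,0,0,0.03,0,0,0,0,0,0,0.03,0,0,0,0,0,0,0.03,0,0,0,0,0,0,0.03]' 20
python3 -c "
from h import *
p=observe();print(p['position'],p['force'],p['width'])"
```

```text
clock: 3.8
position: [0.5293, 0.1485, 0.0148]
ee_rot: [2.225, 2.218, 0.0]
force: [0.4, -0.7, 0.3]
width: 0.459
gripper_force: 20.0
[0.52925184 0.14849081 0.01483789] [ 0.3732134  -0.70314246  0.29474321] 0.4590085576846491
```

```bash
python3 -m pendant '[0,0,-0.03,0,0,0,0.03,0,0,-0.06,0,0,0,0.03,-0.03,0,-0.06,0,0,0,0.03,-0.06,0.002,-0.045,0,0,0,0.03,-0.06,0.002,0,0,0,0,0.03,-0.06,0.002,0,0,0,0,0.03,-0.06,0.002,0,0,0,0,0.03,-0.06,0.002,0,0,0,0,0.03,-0.045,0.002,0,0,0,0,0.03,-0.022,0.002,0,0,0,0,0.03]'
python3 -m pendant '[0,0,0,0,0,0,0.03,0,0,0,0,0,0,0.03,0,0,0,0,0,0,0.03,0,0,0,0,0,0,0.03,0,0,0,0,0,0,0.03,0,0,0,0,0,0,0.03,0,0,0,0,0,0,0.03]'
python3 - <<'E'
from h import *
for i in range(2):
    p=observe()['position'];im=save('wrist','w3.png');print(p.round(4),observe()['force'])
print(ray('top',376.9,200.7,.162),ray('side',297.1,82,.162))
E
```

```text
clock: 5.05
position: [0.5405, -0.2398, 0.198]
ee_rot: [2.229, 2.214, -0.002]
force: [0.8, 0.7, -1.4]
width: 0.467
gripper_force: 20.0
clock: 5.92
position: [0.5416, -0.2364, 0.1981]
ee_rot: [2.225, 2.218, 0.0]
force: [0.5, -0.1, -1.5]
width: 0.462
gripper_force: 20.0
[ 0.5416 -0.2364  0.1981] [ 0.22418849  0.10930981 -0.26732895]
[ 0.5415 -0.2364  0.1981] [ 0.63309355 -0.39999912 -0.54339189]
[ 0.54561356 -0.22873256  0.162     ] [ 0.54500067 -0.22329631  0.162     ]
```

View pics/w3.png

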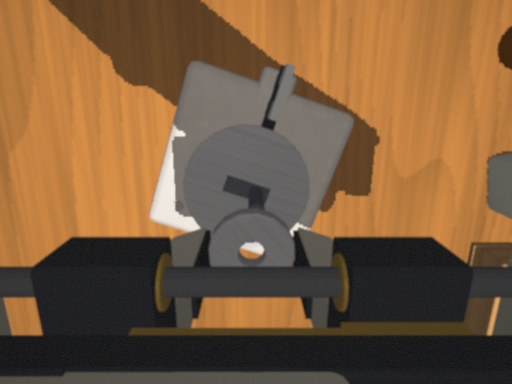

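The wrist picture shows the held ring centred on the jaws with its bore at (251,249). The pan is at (246,183), the slot runs from (225,185) to (268,193), and the post is at about (257,195), half hidden by the ring. I'll back off 25 mm to see its top.

```bash
python3 -m pendant '[-0.013,0,0,0,0,0,0.03,-0.012,0,0,0,0,0,0.03,0,0,0,0,0,0,0.03,0,0,0,0,0,0,0.03,0,0,0,0,0,0,0.03,0,0,0,0,0,0,0.03]'
python3 - <<'E'
from h import *
p=observe()['position'];im=save('wrist','w4.png');print(p.round(4),observe()['force'])
print('exp post px',proj('wrist',[.5453,-.226,.162]),proj('wrist',[.5453,-.226,.12]))
g=im.mean(2)
w=g[85:215,170:330];print('   ',170)
for v in range(135,216,2):print(v,' '.join('%2d'%min(99,x/2) for x in g[v,222:292:2]))
E
```

```text
clock: 6.78
position: [0.5416, -0.2611, 0.1981]
ee_rot: [-2.224, -2.218, -0.0]
force: [0.6, -0.2, -1.5]
width: 0.464
gripper_force: 20.0
[ 0.5416 -0.2611  0.1981] [-0.50652965 -0.3431237  -0.8650878 ]
exp post px [258.53265324 171.60581205] [257.25604392 158.73307201]
    170
135 51 51 51 51 50 50 51 50 51 51 53 52 52 51 51 51 51 51 51 51 52 52 52 51 50 49 50 50 50 51 51 50 52 51 51
137 51 52 50 51 51 51 52 51 50 50 51 50 51 52 53 52 51 51 51 51 51 51 51 50 52 51 50 50 50 49 50 50 49 51 51
139 51 51 45 45 50 51 51 51 51 51 50 49 50 51 51 50 52 51 52 52 50 50 50 50 50 50 50 51 51 51 50 50 48 49 50
141 51 50 36 28 34 40 46 49 52 51 52 51 51 51 50 50 51 51 52 51 51 51 51 49 50 50 50 51 50 50 50 50 50 50 50
143 51 47 30 28 26 27 28 34 40 46 49 51 51 51 51 50 51 49 49 49 51 51 51 52 51 51 50 50 50 49 49 49 50 51 50
145 50 42 27 28 28 27 27 27 28 29 35 40 46 49 51 50 51 50 51 50 49 50 50 49 50 51 51 51 50 50 49 50 48 51 50
147 50 35 28 26 27 28 27 27 27 26 25 28 29 34 39 46 49 50 50 51 50 51 48 49 50 49 51 51 51 51 50 51 50 50 50
149 46 30 27 28 27 28 26 27 26 27 27 26 27 27 27 29 34 39 45
[... 2945 characters left out ...]
8 48 49 49 50 49 48 50 48 49 49 50 51 54 56 56
205 48 48 49 49 49 50 49 51 51 50 49 50 50 49 49 50 50 49 50 49 49 49 48 49 49 49 48 49 50 50 52 55 56 55 55
207 47 48 50 49 50 49 49 49 49 49 49 48 48 48 47 47 46 45 48 49 50 50 49 49 48 48 48 48 49 54 57 56 57 56 55
209 49 49 50 48 49 49 48 47 45 41 40 39 40 39 38 37 38 37 38 40 43 47 49 50 48 49 51 53 55 57 57 57 56 56 56
211 52 50 49 50 50 47 44 39 38 37 35 37 37 37 37 37 37 37 38 38 37 38 39 42 47 53 56 57 57 56 56 56 57 56 57
213 60 54 53 49 43 39 37 37 38 39 40 42 42 42 43 44 46 46 44 41 39 38 36 36 37 42 51 56 57 56 55 56 55 57 57
215 82 63 47 39 36 37 40 41 47 50 50 52 52 51 53 52 52 53 53 51 49 45 40 38 38 36 38 51 75 82 63 56 56 56 56
```

```bash
python3 - <<'E'
from h import *
im=cv2.imread('pics/w4.png');g=im.mean(2)
for v in range(206,270,2):print(v,' '.join('%2d'%min(99,x/2) for x in g[v,204:304:3]))
for u,v,h in[(256.2,170.2,.0363),(254,213.7,.0018),(254,208.3,.0118),(251,249,.0018)]:print(u,v,tp(u,v,h))
E
```

```text
206 55 56 54 49 49 48 48 49 49 50 50 49 49 50 50 49 48 48 49 49 49 49 48 48 49 51 56 56 57 57 57 57 55 55
208 53 55 57 56 54 49 49 49 49 49 50 49 47 44 44 43 41 41 41 47 49 50 49 48 49 55 57 57 57 57 57 56 56 57
210 51 55 99 99 99 67 49 49 49 48 47 43 37 36 36 38 37 37 37 37 42 47 50 53 56 57 57 56 57 57 57 57 56 56
212 52 62 99 99 99 78 54 52 49 46 39 37 37 38 38 38 40 41 40 38 36 36 42 53 57 57 57 56 57 57 56 57 57 56
214 63 71 87 99 99 99 71 53 44 38 37 41 44 46 46 50 51 51 51 44 39 37 36 40 54 60 57 57 57 57 57 56 57 54
216 64 64 65 74 85 97 94 52 36 37 42 50 53 51 52 52 52 50 51 52 50 44 40 37 47 99 76 59 59 58 56 57 56 53
218 65 65 63 63 64 70 70 38 37 42 50 51 51 49 50 50 50 50 49 50 51 52 50 43 38 79 99 99 99 61 57 56 56 51
220 64 65 63 63 62 63 42 40 47 50 50 50 51 51 50 50 50 50 49 50 49 50 51 51 43 40 94 99 99 99 58 56 55 51
222 64 65 63 62 63 51 38 47 51 51 48 48 50 51 50 50 50 49 49 48 51 50 51 51 49 40 45 99 99 99 99 59 54 52
224 64 65 63 63 59 38 45 49 49 51 50 48 49 51 51 50 48 50 49 50 50 50 50 51 49 48 39 66 99 99 99 98 66 58
226 60 64 64 63 47 39 50 49 49 49 50 50 
[... 1726 characters left out ...]
49 51 50 51 49 50 49 49 35 14 10 12
260 11 11 42 49 49 49 47 49 50 49 48 49 41 35 37 37 38 38 37 36 46 49 48 50 49 50 50 50 50 48 29 10 12  9
262 12 11 40 48 48 49 49 49 50 50 49 50 46 39 37 36 37 36 37 42 49 49 49 49 50 50 50 50 49 48 18 10 10 10
264 11 14 36 48 49 48 49 49 48 50 50 48 50 47 40 38 38 39 41 49 49 50 49 49 51 50 50 51 50 47 15  9 11 13
266 15 17 24 38 38 36 38 38 37 38 38 39 38 38 33 33 31 32 37 38 38 38 38 36 37 38 38 39 38 37 16 15 14 14
268 22 21 21 22 23 23 22 21 22 22 22 22 23 22 23 21 21 21 24 23 23 23 23 22 22 22 22 24 22 22 21 22 19 20
256.2 170.2 [0.0359 0.0023 0.0363]
254 213.7 [0.0221 0.0009 0.0018]
254 208.3 [0.0215 0.0009 0.0118]
251 249 [ 0.0039 -0.0006  0.0018]
```

```bash
python3 -m pendant '[0.012,0.0013,0,0,0,0,0.03,0.012,0.0014,0,0,0,0,0.03,0.011,0,0,0,0,0,0.03,0,0,0.008,0,0,0,0.03,0,0,0.007,0,0,0,0.03,0,0,0.005,0,0,0,0.03,0,0,0,0,0,0,0.03,0,0,0,0,0,0,0.03]'
python3 - <<'E'
from h import *
F=[]
for i in range(6):
    im=get_image('wrist');s=observe();F.append(np.r_[s['force'],s['position']])
cv2.imwrite('pics/w5.png',im[:,:,::-1])
print(np.mean(F,0).round(4),np.std(F,0).round(4))
g=im.mean(2)
for v in range(236,270,2):print(v,' '.join('%2d'%min(99,x/2) for x in g[v,228:280:2]))
E
```

```text
clock: 7.82
position: [0.5443, -0.2268, 0.1782]
ee_rot: [2.225, 2.217, -0.0]
force: [0.8, 0.1, -0.3]
width: 0.463
gripper_force: 20.0
[-0.1257 -0.0391 -0.5745  0.5444 -0.2266  0.1783] [2.562e-01 4.289e-01 3.397e-01 0.000e+00 1.000e-04 0.000e+00]
236 50 52 51 50 51 51 51 53 51 50 49 51 51 51 52 50 51 51 51 51 51 50 49 51 52 51
238 51 50 50 51 50 51 52 50 52 51 50 49 51 51 52 51 52 51 52 52 51 50 49 50 51 51
240 53 51 51 51 51 51 49 50 50 51 48 47 47 49 52 52 51 52 51 52 52 51 50 49 50 52
242 51 52 51 51 51 50 49 50 47 41 35 34 33 35 40 46 50 52 52 51 52 52 51 50 50 50
244 50 51 52 50 51 51 50 46 36 28 28 28 29 28 27 32 46 50 51 52 51 51 53 51 50 51
246 51 51 51 52 51 50 49 50 43 31 27 28 26 28 31 41 48 48 50 51 50 51 52 52 51 50
248 51 51 50 51 51 47 48 50 50 46 37 34 34 37 44 48 49 47 48 52 52 52 50 51 51 51
250 51 51 50 51 51 45 48 50 50 50 50 49 51 53 53 53 50 48 41 50 52 50 52 52 51 52
252 51 51 50 51 50 40 43 50 50 49 51 54 92 99 99 98 69 45 39 49 52 52 52 52 51 51
254 51 52 51 49 49 41 36 53 69 71 73 75 99 99 99 99 73 39 37 49 52 53 51 51 52 51
256 51 51 51 51 50 42 36 47 82 99 99 99 99 99 99 97 58 36 38 49 51 52 52 52 52 51
258 51 50 51 52 50 45 37 37 42 61 74 81 82 82 71 46 36 35 43 50 50 51 52 52 52 51
260 51 52 51 50 50 49 42 38 36 37 38 39 39 40 39 37 38 40 47 51 50 50 51 52 52 52
262 52 51 52 51 51 51 48 43 39 38 38 38 38 37 38 38 39 46 50 52 51 49 51 52 52 52
264 51 51 51 50 51 52 51 49 43 40 40 39 40 40 41 43 47 50 51 52 51 51 49 51 52 52
266 38 38 39 39 40 39 39 39 37 36 34 33 31 34 35 38 39 40 39 39 40 39 39 39 39 39
268 23 23 24 23 23 24 25 23 23 22 22 22 22 22 22 22 23 23 23 24 21 23 23 23 23 23
```

```bash
python3 -m pendant '[0.001,0,0.002,0,0,0,0.03,0,0,0.002,0,0,0,0.03,0,0,0.002,0,0,0,0.03,0,0,0.002,0,0,0,0.03,0,0,0.002,0,0,0,0.03,0,0,0.002,0,0,0,0.03,0,0,0,0,0,0,0.03]'
python3 - <<'E'
from h import *
F=[]
for i in range(6):
    im=get_image('wrist');s=observe();F.append(np.r_[s['force'],s['position']])
cv2.imwrite('pics/w6.png',im[:,:,::-1])
print(np.mean(F,0).round(4),np.std(F,0).round(4))
g=im.mean(2)
for v in range(236,270,2):print(v,' '.join('%2d'%min(99,x/2) for x in g[v,228:280:2]))
E
```

```text
clock: 9.0
position: [0.5442, -0.2254, 0.1659]
ee_rot: [-2.225, -2.218, 0.0]
force: [0.1, -0.4, -1.8]
width: 0.462
gripper_force: 20.0
[ 0.2022 -0.0715 -1.1862  0.5443 -0.2255  0.1662] [2.278e-01 5.981e-01 3.444e-01 0.000e+00 0.000e+00 1.000e-04]
236 52 51 52 50 51 51 50 52 52 51 50 52 51 53 52 52 51 51 52 52 51 50 50 50 52 52
238 52 51 52 51 51 52 51 51 52 52 50 51 51 52 53 52 52 52 50 52 52 51 51 51 52 51
240 51 52 51 51 52 51 50 51 51 51 49 48 48 48 52 52 52 51 51 51 51 52 50 52 50 51
242 51 52 51 51 51 51 51 51 47 39 33 30 29 32 36 45 51 51 52 52 51 52 52 49 51 51
244 51 53 51 51 51 51 51 42 28 24 24 27 26 26 24 25 40 51 52 52 53 52 53 52 50 50
246 51 51 52 52 51 51 48 36 23 25 28 28 29 28 25 24 31 47 51 52 52 52 51 52 52 50
248 50 51 52 51 52 48 48 36 26 28 29 29 28 30 27 28 30 47 48 52 52 52 52 52 53 51
250 51 51 51 52 52 45 46 36 27 28 28 27 29 27 28 27 32 46 43 50 52 52 52 51 51 52
252 52 51 51 51 50 41 43 36 27 28 29 29 29 29 28 29 32 44 39 49 53 52 52 53 52 52
254 52 51 52 51 51 40 36 31 27 29 27 28 29 28 28 28 31 37 39 48 52 53 52 52 51 51
256 51 52 51 51 50 42 37 35 26 30 28 28 29 28 29 28 30 35 39 48 52 53 53 52 52 53
258 52 51 51 51 50 45 37 38 31 28 28 28 28 28 28 30 35 37 44 50 51 51 52 53 52 53
260 52 53 52 52 51 49 42 38 37 35 29 29 29 30 35 38 38 40 49 50 51 51 51 53 52 51
262 52 52 52 51 52 50 49 41 40 40 38 37 37 38 39 38 41 47 52 52 51 50 51 52 52 52
264 51 52 52 53 51 52 52 50 44 42 41 40 41 40 41 43 47 51 51 52 52 51 51 52 52 53
266 39 39 40 40 38 40 40 41 38 37 36 33 32 33 36 39 40 40 39 40 40 40 39 40 40 40
268 23 24 24 23 24 23 24 22 22 23 22 22 23 22 24 23 24 24 23 24 23 23 24 23 23 23
```

The post shows inside the bore, fully surrounded, and there is no upward reaction, so the ring is threaded. Lowering it.

```bash
python3 -m pendant '[0,0,0.005,0,0,0,0.03,0,0,0.005,0,0,0,0.03,0,0,0.005,0,0,0,0.03,0,0,0.005,0,0,0,0.03,0,0,0.005,0,0,0,0.03,0,0,0.005,0,0,0,0.03,0,0,0.004,0,0,0,0.03,0,0,0.003,0,0,0,0.03,0,0,0.003,0,0,0,0.03,0,0,0,0,0,0,0.03]'
python3 - <<'E'
from h import *
F=[]
for i in range(6):
    im=get_image('wrist');s=observe();F.append(np.r_[s['force'],s['position']])
cv2.imwrite('pics/w7.png',im[:,:,::-1])
print(np.mean(F,0).round(4),np.std(F,0).round(4))
E
```

```text
clock: 10.55
position: [0.5442, -0.2254, 0.126]
ee_rot: [-2.225, -2.218, 0.0]
force: [0.0, 0.6, 0.1]
width: 0.461
gripper_force: 20.0
[-0.5897 -0.0324  0.0027  0.5443 -0.2255  0.1262] [0.5417 0.3003 0.5076 0.     0.     0.    ]
```

View pics/w7.png

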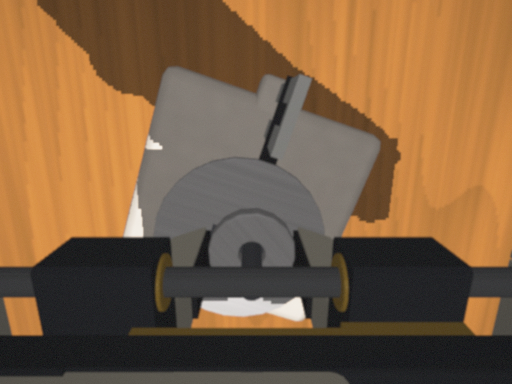

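The wrist picture shows the ring flat on the pan with the post through its bore at (251,258). The fingers are clear of the gauge at (285,115). Releasing and going for the next ring.

```bash
python3 -m pendant '[0,0,0,0,0,0,0.058,0,0,0,0,0,0,0.058,0,0,0,0,0,0,0.058,0,0,-0.01,0,0,0,0.058,0,0,-0.03,0,0,0,0.058,0,0,-0.05,0,0,0,0.058,0.025,0.004,0,0,0,0,0.058,0.055,0.01,0,0,0,0,0.058,0.06,0.0105,0,0,0,0,0.058,0.06,0.0105,0,0,0,0,0.058]'
python3 -m pendant '[0.06,0.0105,0,0,0,0,0.058,0.06,0.0105,0,0,0,0,0.058,0.0535,0.01,0.03,0,0,0,0.058,0.029,0.0044,0.06,0,0,0,0.058,0,0,0.05,0,0,0,0.058,0,0,0.01,0,0,0,0.058,0,0,0,0,0,0,0.058,0,0,0,0,0,0,0.058,0,0,0,0,0,0,0.058]'
python3 - <<'E'
from h import *
a=save('wrist','w8.png');s=observe();print(s['clock'],s['position'].round(4),s['force'].round(1))
b=save('side','s8.png');c=save('top','t8.png')
old=cv2.imread('pics/s2.png')[:,:,::-1]
K,e,r=cam('side')
for z in(.162,.152):print('post px',proj('side',[.544,-.2255,z]))
# post-top tracking: columns near 297
for nm,im in(('s2',old),('s8',b)):
    g=im.mean(2)
    for v in range(76,104):print(nm,v,' '.join('%3d'%x for x in g[v,286:312]))
E
```

```text
clock: 12.1
position: [0.5802, -0.024, 0.2171]
ee_rot: [2.225, 2.217, 0.002]
force: [1.6, 0.9, 0.2]
width: 0.631
gripper_force: 0.0
clock: 13.22
position: [0.6168, 0.1749, 0.0719]
ee_rot: [2.225, 2.217, 0.004]
force: [-0.0, -0.2, 0.7]
width: 0.629
gripper_force: 0.0
13.275 [0.6165 0.175  0.0716] [ 0.2 -0.1  0.3]
post px [297.70433937  81.52799305]
post px [297.43710036  84.83729346]
s2 76  38  41  39  38  39  41  53  68  67  49  42  39  39  38  38  39  39  38  39  40  38  38  35  37  40  37
s2 77  39  38  39  40  38  38  37  47  58  60  53  41  39  38  38  39  37  38  38  40  39  38  37  40  37  35
s2 78  40  39  41  39  41  38  40  38  42  52  59  52  40  39  38  40  38  38  38  38  39  38  39  37  37  37
s2 79  39  38  37  39  39  38  39  39  38  38  49  55  49  39  38  39  38  39  39  39  38  35  37  37  38  36
s2 80  39  40  41  38  39  38  39  39  40  40  36  45  53  54  39  37  38  39  38  37  37  37  39  37  37  37
s2 81  38  38  39  39  39  39  40  38  40  39  40  38  43  55  58  41  39  37  37  39  37  38  35  35  36  36
s2 82  39  40  39  40  39  39  40  39  38  39  40  40 
[... 4753 characters left out ...]
 204 151 208 210 211 211 210 211 211
s8 98 210 174  80 114 171 200 211 211 211 213 211 210 211 211 210 212 197 149  91 209 212 213 211 211 211 211
s8 99 208 208  84  74 104 142 173 203 203 211 211 210 216 208 197 177 143  89  91 194 212 211 213 212 212 211
s8 100 211 214 173  83  79  82 109 147 149 156 179 163 163 157 142 116  92  87 134 199 211 212 212 213 212 213
s8 101 223 230 194 171  88  81  84  87  86  87 120  99  89  94  90  87  73 132 189 209 212 212 210 212 213 213
s8 102 234 213 140 209 173 171  88  85  84  87  85  86  89  88  83 169 167 189 209 211 211 211 211 212 212 213
s8 103 213 140 110 208 210 210 173 174 174 172 172 172 172 172 171 210 210 211 211 212 211 212 211 211 211 212
```

```bash
cat >> h.py <<'E'
def bore(im,h,u0,v0,r=45):
    g=im.mean(2)[int(v0-r):int(v0+r),int(u0-r):int(u0+r)]
    k,l,st,ce=cv2.connectedComponentsWithStats((g<55).astype(np.uint8))
    i=min([i for i in range(1,k) if 80<st[i,4]<900],key=lambda i:np.hypot(*(ce[i]-r)))
    c=ce[i]+[int(u0-r),int(v0-r)]
    print('dark bore',c.round(1),st[i]); u,v=int(round(c[0])),int(round(c[1]))
    m=im.mean(2);print('col',v-50,m[v-50:v+50:2,u].round().astype(int).tolist());print('row',u-50,m[v+2,u-50:u+50:2].round().astype(int).tolist())
    print('c+2px:',tp(c[0],c[1]+2,h))
E
python3 - <<'E'
from h import *
im=cv2.imread('pics/w8.png')[:,:,::-1]
p=proj('wrist',[.6147,.177,.013]);print(p);h=.0716-.013
bore(im,h,*p)
a=cv2.imread('pics/s0.png').mean(2);b=cv2.imread('pics/s8.png').mean(2)
def e(g,u): # topmost pan edge, subpixel crossing at 170
    c=g[70:100,u];i=np.argmax(c>170);return 70+i-1+(170-c[i-1])/(c[i]-c[i-1])
print([(u,round(e(a,u),2),round(e(b,u),2)) for u in(290,291,292,293,300,301,302,303,304)])
for z in(.12,.11,.1):print(proj('side',[.54,-.265,z]))
E
```

```text
[249.76146126 214.34762587]
dark bore [248.4 211.4] [ 37  37  16  12 147]
col 161 [46, 50, 49, 48, 48, 49, 44, 49, 49, 91, 125, 160, 161, 161, 158, 156, 155, 159, 157, 157, 156, 141, 61, 43, 48, 49, 45, 46, 52, 93, 120, 141, 163, 156, 157, 157, 155, 153, 156, 153, 153, 127, 54, 46, 50, 45, 45, 46, 48, 73]
row 198 [47, 46, 45, 48, 47, 46, 48, 45, 51, 117, 154, 153, 155, 155, 156, 156, 156, 156, 154, 155, 134, 73, 48, 47, 49, 45, 47, 46, 48, 57, 113, 151, 157, 153, 154, 153, 154, 156, 156, 159, 158, 144, 69, 49, 48, 48, 48, 46, 48, 49]
c+2px: [ 0.0023 -0.0023  0.0586]
[(290, np.float64(68.95), np.float64(88.35)), (291, np.float64(68.95), np.float64(87.94)), (292, np.float64(68.95), np.float64(87.74)), (293, np.float64(68.96), np.float64(87.51)), (300, np.float64(68.03), np.float64(87.37)), (301, np.float64(66.37), np.float64(87.52)), (302, np.float64(72.37), np.float64(87.67)), (303, np.float64(131.67), np.float64(87.65)), (304, np.float64(68.56), np.float64(87.9))]
[301.62688265  85.87084387]
[301.34610316  88.98929122]
[301.0691028   92.06576596]
```

```bash
python3 -m pendant '[0.0025,-0.0023,0.025,0,0,0,0.058,0,0,0.021,0,0,0,0.058,0,0,0.01,0,0,0,0.058,0,0,0,0,0,0,0.058,0,0,0,0,0,0,0.03,0,0,0,0,0,0,0.03,0,0,0,0,0,0,0.03,0,0,0,0,0,0,0.03]' 20
python3 - <<'E'
from h import *
a=cv2.imread('pics/s0.png').mean(2);b=cv2.imread('pics/s8.png').mean(2)
s=observe();print(s['position'],s['force'])
for nm,g in(('s0',a),('s8',b)):
    for u in(284,292,303,312):print(nm,u,g[76:112,u].round().astype(int).tolist())
E
```

```text
clock: 14.38
position: [0.6137, 0.1776, 0.0144]
ee_rot: [2.225, 2.218, 0.001]
force: [-1.3, -0.0, 6.0]
width: 0.466
gripper_force: 20.9
[0.61368447 0.17756173 0.01441376] [-1.30432513 -0.02283006  5.97791255]
s0 284 [99, 100, 102, 107, 110, 110, 113, 113, 113, 111, 111, 109, 108, 125, 154, 167, 168, 166, 167, 166, 166, 168, 167, 167, 168, 166, 160, 162, 187, 172, 111, 78, 81, 72, 48, 21]
s0 292 [99, 99, 102, 104, 104, 104, 107, 107, 108, 111, 148, 165, 163, 164, 165, 164, 165, 166, 154, 111, 135, 166, 167, 167, 167, 169, 167, 168, 167, 167, 167, 124, 50, 14, 11, 10]
s0 303 [100, 102, 103, 104, 105, 106, 105, 104, 105, 110, 148, 167, 166, 167, 166, 167, 166, 167, 169, 167, 135, 93, 81, 107, 150, 168, 169, 169, 169, 170, 169, 163, 120, 47, 11, 11]
s0 312 [105, 105, 106, 107, 107, 108, 108, 110, 109, 111, 111, 111, 112, 120, 152, 168, 170, 170, 169, 168, 169, 169, 170, 171, 170, 170, 167, 168, 151, 126, 165, 190, 192, 192, 193, 192]
s8 284 [127, 127, 130, 133, 138, 141, 143, 143, 143, 142, 140, 138, 137, 136, 136, 160, 193, 209, 211, 209, 209, 209, 210, 211, 210, 211, 211, 223, 235, 214, 141, 102, 106, 103, 102, 102]
s8 292 [125, 128, 129, 131, 134, 134, 134, 134, 135, 134, 133, 132, 183, 202, 204, 212, 213, 214, 215, 213, 213, 211, 211, 173, 110, 84, 89, 174, 210, 211, 211, 208, 212, 176, 94, 26]
s8 303 [128, 131, 132, 132, 134, 134, 133, 132, 132, 135, 135, 136, 188, 213, 211, 208, 208, 209, 209, 210, 212, 205, 149, 89, 88, 132, 190, 212, 212, 213, 212, 213, 213, 210, 154, 61]
s8 312 [135, 135, 135, 136, 136, 137, 137, 139, 139, 140, 141, 142, 143, 143, 143, 147, 178, 206, 213, 214, 212, 213, 212, 212, 214, 214, 213, 213, 213, 213, 189, 161, 208, 231, 232, 232]
```

```bash
python3 -m pendant '[0,0,-0.03,0,0,0,0.03,0,0,-0.06,0,0,0,0.03,-0.03,-0.005,-0.06,0,0,0,0.03,-0.06,-0.01,-0.04,0,0,0,0.03,-0.06,-0.011,0,0,0,0,0.03,-0.06,-0.011,0,0,0,0,0.03,-0.06,-0.011,0,0,0,0,0.03,-0.06,-0.011,0,0,0,0,0.03,-0.045,-0.0074,0,0,0,0,0.03,-0.02,-0.003,0,0,0,0,0.03]'
python3 -m pendant '[-0.008,0,0,0,0,0,0.03,0,0,0.01,0,0,0,0.03,0,0,0.007,0,0,0,0.03,0,0,0,0,0,0,0.03,0,0,0,0,0,0,0.03,0,0,0,0,0,0,0.03,0,0,0,0,0,0,0.03]'
cat >> h.py <<'E'
def look(f,v0=236,v1=270,show=True):
    F=[]
    for i in range(5):
        im=get_image('wrist');s=observe();F.append(np.r_[s['force'],s['position']])
    cv2.imwrite('pics/'+f,im[:,:,::-1]);print(round(s['clock'],2),np.mean(F,0).round(4))
    g=im.mean(2)
    if show:
        for v in range(v0,v1,2):print(v,' '.join('%2d'%min(99,x/2) for x in g[v,228:280:2]))
    print('outer edge col252 rows 200..:',g[200:224,252].round().astype(int).tolist())
E
python3 -c "
from h import *
look('w9.png')"
```

```text
clock: 15.62
position: [0.5432, -0.21, 0.1941]
ee_rot: [2.229, 2.213, -0.001]
force: [0.3, 0.3, -0.7]
width: 0.465
gripper_force: 20.0
clock: 16.5
position: [0.5446, -0.2147, 0.1773]
ee_rot: [2.225, 2.218, 0.0]
force: [-0.1, -0.7, -1.2]
width: 0.464
gripper_force: 20.0
16.75 [ 0.3479  0.0018 -1.2193  0.5445 -0.2148  0.1772]
236 52 52 53 52 53 52 53 52 53 51 52 53 52 53 52 53 53 52 52 51 51 51 51 51 52 52
238 52 53 52 54 53 53 53 53 51 52 52 52 52 52 51 53 51 52 52 52 52 51 52 51 52 51
240 51 52 51 52 53 53 52 53 53 52 52 53 52 52 52 53 53 51 52 51 52 53 52 52 52 51
242 51 51 50 50 51 51 52 52 53 52 52 52 52 52 52 53 53 52 53 52 52 52 54 53 52 52
244 53 51 51 51 50 50 50 51 51 51 47 45 44 48 48 51 52 54 52 53 52 52 51 53 52 53
246 52 52 53 53 52 51 51 50 44 34 27 25 24 24 28 40 51 52 53 52 52 51 52 53 53 52
248 51 52 51 52 52 52 49 47 27 22 24 27 25 24 21 25 47 51 52 52 53 53 53 52 53 53
250 51 51 52 51 52 51 49 45 26 25 27 28 29 27 24 26 47 52 50 52 53 54 53 52 53 52
252 52 51 51 51 50 46 49 46 27 29 27 27 29 29 27 27 48 52 46 51 51 52 52 52 53 52
254 52 52 52 52 51 43 48 47 27 29 29 27 28 28 27 28 48 50 42 48 51 51 51 51 52 53
256 52 52 51 51 51 41 39 45 28 28 29 28 28 28 28 29 47 46 37 49 52 52 51 50 51 51
258 52 52 51 51 50 41 38 53 38 28 28 29 30 28 28 37 52 37 37 49 52 52 53 52 52 52
260 52 52 53 52 52 45 37 40 36 31 30 29 29 31 30 39 42 36 42 50 51 52 52 52 53 52
262 51 51 52 51 52 50 39 37 38 37 37 36 35 36 38 36 36 38 45 50 52 51 52 52 52 51
264 51 51 51 51 51 52 46 40 38 39 38 38 38 40 39 38 39 43 50 52 52 52 50 52 52 52
266 40 40 39 40 39 41 38 34 33 32 31 32 31 32 31 31 32 36 41 40 40 39 40 40 40 40
268 23 24 24 24 23 23 23 22 22 23 23 23 24 24 24 23 22 23 23 24 24 24 24 23 24 24
outer edge col252 rows 200..: [78, 85, 94, 104, 106, 106, 108, 105, 106, 107, 101, 87, 78, 78, 79, 82, 90, 105, 110, 109, 107, 108, 108, 107]
```

```bash
python3 -m pendant '[-0.005,0,0,0,0,0,0.03,-0.004,0,0,0,0,0,0.03,0,0,0.004,0,0,0,0.03,0,0,0.003,0,0,0,0.03,0,0,0,0,0,0,0.03,0,0,0,0,0,0,0.03,0,0,0,0,0,0,0.03]'
python3 -c "
from h import *
look('w10.png')"
```

```text
clock: 17.62
position: [0.5445, -0.2237, 0.1701]
ee_rot: [2.225, 2.218, 0.0]
force: [0.4, -0.6, -0.8]
width: 0.464
gripper_force: 20.0
17.88 [-0.0168 -0.0099 -0.5508  0.5445 -0.2237  0.1701]
236 53 52 52 52 51 53 51 51 52 52 51 51 52 52 53 51 52 51 51 51 51 50 51 51 50 51
238 52 52 52 53 52 52 53 52 52 52 52 51 52 51 50 52 51 52 51 51 52 51 50 51 49 51
240 51 51 50 51 52 52 51 53 53 52 51 52 52 52 52 51 53 51 51 52 51 52 52 51 52 51
242 50 50 50 50 51 51 51 51 51 53 52 52 51 52 52 51 52 53 53 52 52 51 51 52 52 52
244 52 52 51 50 51 50 51 50 51 49 47 45 45 48 49 51 53 52 52 53 52 53 51 51 52 53
246 53 52 51 52 52 50 50 48 44 37 32 30 30 32 33 40 50 51 51 52 51 52 52 51 52 51
248 51 50 51 50 52 52 49 42 28 29 29 29 28 28 29 27 43 51 51 53 52 51 52 53 52 52
250 51 51 51 51 51 50 47 48 32 29 29 27 28 28 27 34 48 49 50 52 51 51 52 52 53 53
252 51 50 50 52 52 47 46 50 42 32 27 28 28 29 33 45 52 49 45 50 51 52 52 53 52 52
254 50 51 51 51 50 42 47 49 49 44 37 36 48 69 75 79 75 49 40 49 50 50 51 51 51 52
256 52 52 52 52 51 40 42 69 74 74 73 74 87 99 99 99 99 51 37 48 52 51 51 50 51 50
258 51 51 52 51 49 41 40 82 99 99 99 99 99 99 99 99 84 45 38 49 51 52 52 52 51 50
260 51 52 52 51 51 44 36 44 66 92 99 99 99 99 97 73 45 35 41 50 51 52 51 52 52 52
262 51 50 51 51 51 48 40 37 37 44 51 62 66 54 44 38 36 38 45 52 51 52 52 51 51 51
264 51 50 51 50 51 51 46 39 39 38 38 39 38 38 38 39 38 43 50 52 51 51 50 51 51 52
266 39 39 39 38 38 39 38 33 32 31 32 32 32 32 33 32 33 36 40 40 40 39 39 39 40 39
268 22 23 22 24 23 22 23 22 23 23 23 23 24 24 25 21 23 24 23 24 23 23 24 23 23 24
outer edge col252 rows 200..: [106, 105, 107, 107, 105, 105, 106, 106, 107, 104, 101, 88, 79, 77, 77, 81, 90, 104, 110, 107, 107, 105, 106, 104]
```

```bash
python3 -m pendant '[0,0,0.002,0,0,0,0.03,0,0,0.002,0,0,0,0.03,0,0,0.002,0,0,0,0.03,0,0,0.002,0,0,0,0.03,0,0,0.002,0,0,0,0.03,0,0,0.002,0,0,0,0.03,0,0,0,0,0,0,0.03,0,0,0,0,0,0,0.03]'
python3 -c "
from h import *
look('w11.png',240,266)"
```

```text
clock: 18.88
position: [0.5445, -0.2237, 0.1581]
ee_rot: [2.225, 2.218, 0.0]
force: [-0.8, -0.1, -0.9]
width: 0.461
gripper_force: 20.0
19.12 [ 0.03   -0.3717 -1.0327  0.5445 -0.2237  0.1581]
240 51 50 51 52 52 53 53 53 54 52 52 53 52 53 52 52 52 52 52 52 53 53 53 51 51 52
242 51 52 51 51 51 51 52 52 52 53 52 52 53 53 52 52 52 52 52 53 52 51 52 53 53 52
244 52 52 52 51 51 50 51 50 51 49 47 44 45 47 48 51 53 52 53 52 52 52 51 53 52 52
246 52 52 53 52 52 52 51 49 44 35 27 24 25 26 28 39 49 53 52 52 52 52 53 53 53 51
248 51 51 52 53 52 51 49 37 26 23 25 26 25 25 21 21 37 50 52 53 53 52 52 53 53 52
250 51 52 50 51 51 51 46 33 23 27 29 28 28 28 27 24 36 51 51 52 53 53 54 53 53 52
252 51 51 50 51 50 46 48 33 26 29 29 28 29 29 27 24 36 51 45 51 52 52 53 52 53 53
254 51 52 52 51 50 43 45 34 28 28 28 28 28 27 29 27 37 50 42 49 51 50 50 52 52 52
256 52 51 51 52 52 41 38 31 28 29 27 27 29 28 28 29 36 44 36 50 51 50 51 50 51 51
258 52 51 51 51 50 42 35 27 29 29 26 28 26 29 28 27 32 37 39 49 52 52 53 51 51 51
260 52 52 51 52 52 44 36 31 28 28 29 28 28 28 28 28 33 36 42 50 51 52 52 52 53 52
262 51 51 52 51 52 49 39 36 30 28 28 28 28 27 28 31 36 40 45 51 52 52 52 51 52 52
264 51 50 52 50 52 51 46 41 37 33 29 30 30 31 35 38 39 43 51 51 52 51 52 52 52 53
outer edge col252 rows 200..: [107, 106, 107, 105, 104, 107, 107, 106, 106, 104, 100, 88, 80, 78, 77, 83, 92, 106, 110, 108, 106, 105, 106, 108]
```

```bash
python3 -m pendant '[0,0,0.005,0,0,0,0.03,0,0,0.005,0,0,0,0.03,0,0,0.005,0,0,0,0.03,0,0,0.005,0,0,0,0.03,0,0,0.004,0,0,0,0.03,0,0,0.003,0,0,0,0.03,0,0,0.003,0,0,0,0.03,0,0,0,0,0,0,0.03,0,0,0,0,0,0,0.03]'
python3 -c "
from h import *
look('w12.png',show=False)"
```

```text
clock: 20.25
position: [0.5445, -0.2237, 0.1282]
ee_rot: [2.225, 2.218, 0.0]
force: [-0.3, 1.1, 0.4]
width: 0.459
gripper_force: 20.0
20.5 [-0.6234 -0.0667  0.3415  0.5445 -0.2237  0.1282]
outer edge col252 rows 200..: [109, 108, 108, 110, 105, 94, 86, 78, 80, 82, 83, 82, 81, 77, 81, 83, 92, 105, 111, 110, 109, 107, 108, 109]
```

```bash
python3 -m pendant '[0,0,0,0,0,0,0.058,0,0,0,0,0,0,0.058,0,0,0,0,0,0,0.058,0,0,-0.01,0,0,0,0.058,0,0,-0.03,0,0,0,0.058,0,0,-0.05,0,0,0,0.058,0.025,-0.002,0,0,0,0,0.058,0.055,-0.005,0,0,0,0,0.058,0.06,-0.005,0,0,0,0,0.058,0.06,-0.005,0,0,0,0,0.058]'
python3 -m pendant '[0.06,-0.006,0,0,0,0,0.058,0.06,-0.006,0,0,0,0,0.058,0.06,-0.006,0,0,0,0,0.058,0.05,-0.005,0,0,0,0,0.058,0.028,-0.002,0.05,0,0,0,0.058,0,0,0.06,0,0,0,0.058,0,0,0.038,0,0,0,0.058,0,0,0,0,0,0,0.058,0,0,0,0,0,0,0.058,0,0,0,0,0,0,0.058]'
python3 - <<'E'
from h import *
s=observe();a=save('wrist','w13.png');print(s['clock'],s['position'].round(4),s['force'].round(1))
b=save('side','s13.png')
def e(g,u):
    c=g[70:115,u];i=15
    lo=c[3:13].mean()
    hi=np.percentile(c,80);m=(lo+hi)/2;i=np.argmax(c>m);return round(float(70+i-1+(m-c[i-1])/(c[i]-c[i-1])),2)
for u in(288,290,292,293,300,301,302,303,304,306):print(u,[e(cv2.imread(f'pics/{f}.png').mean(2),u) for f in('s0','s8','s13')])
z=[proj('side',[.54,-.265,q])[1] for q in(.12,.107)];print(z)
p=proj('wrist',[.5024,.2345,.013]);print(p);bore(a,s['position'][2]-.013,*p)
x=cv2.resize(b[65:150,255:345],(0,0),fx=6.5,fy=6.5,interpolation=2);cv2.imwrite('pics/c13.png',x[:,:,::-1])
E
```

```text
clock: 21.75
position: [0.528, -0.0221, 0.2189]
ee_rot: [2.225, 2.217, 0.002]
force: [0.5, -0.4, 0.3]
width: 0.632
gripper_force: 0.0
clock: 23.0
position: [0.5052, 0.235, 0.0722]
ee_rot: [2.225, 2.217, 0.005]
force: [-0.6, -0.1, 0.2]
width: 0.629
gripper_force: 0.0
23.0 [0.5052 0.235  0.0722] [-0.6 -0.1  0.2]
288 [86.63, 74.56, 69.99]
290 [85.92, 88.37, 69.94]
292 [85.62, 87.74, 69.99]
293 [85.34, 87.52, 69.99]
300 [85.09, 87.45, 69.93]
301 [85.33, 87.58, 69.93]
302 [85.55, 87.69, 69.91]
303 [85.65, 87.66, 69.93]
304 [85.64, 87.9, 69.96]
306 [86.54, 88.69, 69.93]
[np.float64(85.87084387117613), np.float64(89.91660202691898)]
[248.14104236 217.45104432]
dark bore [246.5 215.6] [ 36  38  16  12 153]
col 166 [43, 42, 44, 44, 41, 40, 44, 41, 41, 90, 114, 140, 144, 145, 141, 139, 138, 142, 139, 141, 140, 102, 41, 40, 43, 42, 44, 38, 59, 98, 109, 140, 142, 139, 140, 136, 139, 138, 137, 135, 126, 64, 42, 41, 42, 44, 41, 40, 40, 42]
row 196 [43, 45, 43, 43, 44, 41, 43, 43, 41, 87, 135, 139, 139, 140, 139, 138, 139, 136, 139, 137, 119, 74, 44, 43, 38, 44, 39, 40, 41, 58, 104, 137, 139, 140, 140, 140, 138, 136, 135, 135, 136, 114, 47, 41, 43, 44, 41, 40, 41, 43]
c+2px: [-0.0008 -0.0036  0.0592]
```

View pics/c13.png

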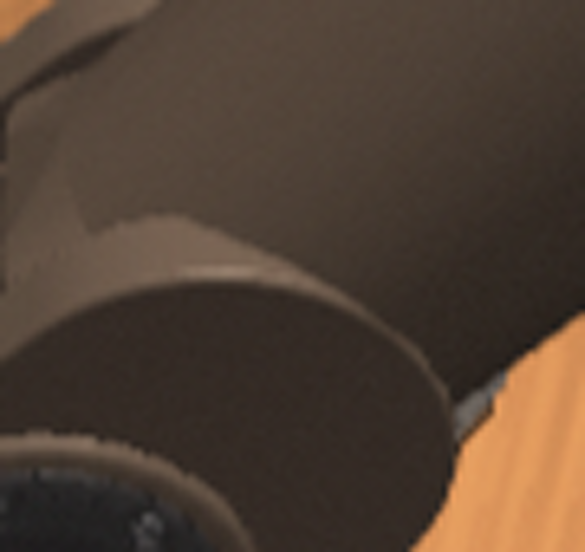

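The side crop is blocked by the arm, so I can't read the pan there. I'll shift to the remaining ring B at the far side and look again.

```bash
python3 -m pendant '[0.008,0.03,-0.02,0,0,0,0.058,0.009,0.03,0,0,0,0,0.058,0.003,0.022,0.02,0,0,0,0.058,0,0,0,0,0,0,0.058,0,0,0,0,0,0,0.058,0,0,0,0,0,0,0.058,0,0,0,0,0,0,0.058]'
python3 - <<'E'
from h import *
s=observe();a=save('wrist','w14.png');print(s['clock'],s['position'].round(4))
b=save('side','s14.png')
p=proj('wrist',[.5873,.2557,.013]);print(p);bore(a,s['position'][2]-.013,*p)
g=b.mean(2)
for u in(284,292,303,312):print(u,g[76:112,u].round().astype(int).tolist())
x=b[65:150,255:345];print('mean',x.mean((0,1)))
E
```

```text
clock: 23.98
position: [0.5857, 0.2544, 0.0707]
ee_rot: [-2.224, -2.218, -0.001]
force: [-0.2, 0.3, -0.4]
width: 0.634
gripper_force: 0.0
23.975 [0.5857 0.2544 0.0707]
[254.30913224 215.39677922]
dark bore [254.5 213.2] [ 38  37  16  13 161]
col 163 [44, 42, 40, 39, 42, 41, 40, 42, 44, 78, 105, 141, 142, 139, 136, 137, 139, 141, 138, 138, 140, 122, 50, 41, 43, 42, 41, 42, 47, 90, 103, 127, 142, 138, 136, 138, 138, 137, 135, 137, 135, 98, 44, 39, 40, 42, 40, 44, 40, 40]
row 205 [44, 39, 41, 39, 44, 41, 39, 38, 57, 121, 138, 139, 137, 138, 138, 137, 136, 136, 138, 136, 95, 50, 42, 42, 39, 41, 40, 40, 42, 67, 116, 132, 138, 139, 140, 140, 139, 139, 137, 137, 136, 96, 42, 40, 43, 41, 40, 42, 39, 39]
c+2px: [0.0014 0.0017 0.0577]
284 [57, 57, 56, 57, 54, 54, 53, 52, 53, 50, 49, 49, 46, 47, 46, 46, 45, 44, 45, 43, 44, 43, 42, 40, 41, 41, 41, 39, 39, 41, 38, 40, 39, 38, 37, 37]
292 [53, 54, 52, 51, 51, 50, 47, 48, 45, 44, 44, 44, 45, 44, 44, 42, 42, 43, 44, 41, 40, 41, 41, 40, 38, 37, 37, 38, 38, 38, 39, 35, 33, 34, 95, 108]
303 [45, 45, 45, 44, 46, 43, 41, 42, 44, 40, 42, 39, 41, 39, 44, 40, 40, 40, 38, 38, 37, 38, 37, 36, 36, 33, 33, 99, 188, 220, 222, 222, 223, 224, 223, 210]
312 [42, 42, 42, 42, 42, 41, 42, 41, 40, 42, 41, 39, 41, 38, 38, 38, 35, 35, 37, 34, 33, 99, 190, 222, 222, 223, 223, 223, 223, 222, 222, 217, 174, 212, 238, 239]
mean [122.42509804 101.22535948  83.8069281 ]
```

```bash
python3 -m pendant '[-0.04,0.016,0,0,0,0,0.058,-0.04,0.016,0,0,0,0,0.058,0,0,0,0,0,0,0.058,0,0,0,0,0,0,0.058]'
python3 - <<'E'
from h import *
b=save('side','s15.png');s=observe();print(s['clock'],s['position'].round(4))
g=b.mean(2)
for u in(284,292,303,312):print(u,g[76:112,u].round().astype(int).tolist())
def e(g,u):
    c=g[70:100,u];lo=c[6:14].mean();hi=c[20:24].max();m=(lo+hi)/2;i=np.argmax(c>m);return round(float(70+i-1+(m-c[i-1])/(c[i]-c[i-1])),2)
for u in(290,292,293,300,301,302,303,304,306):print(u,[e(cv2.imread(f'pics/{f}.png').mean(2),u) for f in('s0','s8','s15')])
x=np.hstack([cv2.imread(f'pics/{f}.png')[75:150,268:318] for f in('s0','s8','s15')])
cv2.imwrite('pics/c15.png',cv2.resize(x,(0,0),fx=5.3,fy=5.3,interpolation=2))
E
```

```text
clock: 24.58
position: [0.6175, 0.1745, 0.0701]
ee_rot: [-2.225, -2.217, -0.001]
force: [-0.9, 0.5, -0.1]
width: 0.631
gripper_force: 0.0
24.625 [0.6173 0.1754 0.07  ]
284 [126, 127, 130, 134, 137, 142, 142, 142, 143, 142, 138, 137, 136, 137, 137, 137, 138, 188, 209, 210, 209, 209, 209, 209, 210, 211, 211, 224, 235, 214, 141, 100, 105, 105, 103, 102]
292 [126, 128, 129, 131, 133, 134, 134, 135, 136, 135, 133, 132, 155, 196, 213, 213, 211, 213, 214, 212, 213, 202, 145, 83, 83, 85, 84, 82, 172, 211, 210, 211, 210, 210, 208, 155]
303 [127, 130, 131, 132, 134, 135, 134, 133, 132, 134, 134, 135, 137, 150, 191, 210, 210, 212, 212, 211, 193, 140, 119, 133, 112, 80, 88, 173, 210, 210, 211, 213, 214, 213, 213, 199]
312 [135, 134, 135, 136, 136, 136, 137, 137, 140, 140, 141, 142, 141, 142, 143, 145, 145, 153, 193, 213, 213, 213, 212, 213, 211, 212, 214, 214, 213, 212, 212, 207, 164, 200, 230, 231]
290 [85.89, 88.42, 89.37]
292 [85.65, 87.79, 88.42]
293 [85.35, 87.58, 87.77]
300 [85.08, 87.47, 88.57]
301 [85.33, 87.57, 88.63]
302 [85.56, 87.68, 89.09]
303 [85.67, 87.68, 89.54]
304 [85.66, 87.94, 89.71]
306 [86.56, 88.72, 90.39]
```

View pics/c15.png

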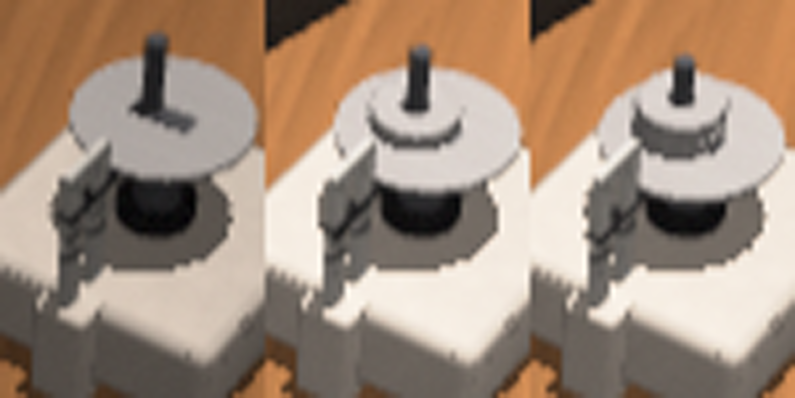

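The panels show the empty, one-ring and two-ring pan; the rings lie flat around the post. Upper rim shifts give about 12.5 mm of sink, just short of the 13 mm mark, so I'll check that against the lower rim and the post.

```bash
python3 - <<'E'
from h import *
G={f:cv2.imread(f'pics/{f}.png').mean(2) for f in('s0','s8','s15')}
def fall(g,u,a,b):
    c=g[a:b,u];k=np.argmin(np.diff(c)+np.r_[np.diff(c)[1:],0]);hi=c[max(k-3,0):k].mean();lo=c[k+2:k+5].min();m=(hi+lo)/2
    i=k+np.argmax(c[k:]<m);return round(float(a+i-1+(c[i-1]-m)/(c[i-1]-c[i])),2)
for u in range(292,303,2):print(u,[fall(g,u,103,118) for g in G.values()])
# post-top: rows where dark begins along cols 295-298
for f,g in G.items(): print(f,[g[76:92,u].round().astype(int).tolist() for u in(296,297)])
# predicted lower rim / px per mm  (near rim point)
c=np.array([.5415,-.2225]);d=(np.array([.388,.645])-c);d/=np.linalg.norm(d)
for z in(.117,.107,.104):print('near',proj('side',[*(c+.045*d),z]).round(2),'far',proj('side',[*(c-.045*d),z+.003]).round(2))
for z in(.162,.149):print('top',proj('side',[.5445,-.2240,z]).round(2))
E
```

```text
292 [107.47, 109.78, 111.46]
294 [108.26, 110.34, 111.92]
296 [108.3, 110.33, 112.35]
298 [108.27, 110.72, 112.35]
300 [108.31, 110.84, 112.43]
302 [108.39, 110.46, 112.34]
s0 [[105, 106, 106, 106, 106, 94, 75, 54, 35, 31, 33, 32, 32, 32, 31, 33], [105, 107, 107, 104, 100, 90, 81, 61, 39, 32, 30, 34, 36, 33, 33, 32]]
s8 [[134, 134, 135, 136, 132, 130, 128, 122, 107, 75, 47, 43, 43, 42, 42, 41], [134, 136, 135, 133, 131, 129, 129, 120, 104, 87, 57, 44, 45, 46, 45, 46]]
s15 [[134, 134, 137, 136, 135, 129, 129, 129, 128, 118, 99, 74, 46, 44, 41, 43], [134, 136, 135, 134, 131, 129, 130, 131, 130, 116, 102, 80, 50, 44, 45, 43]]
near [296.25 108.78] far [298.24  84.81]
near [295.99 111.88] far [297.98  87.93]
near [295.91 112.81] far [297.9   88.86]
top [297.37  81.86]
top [297.02  86.15]
```

Upper rim, lower rim and post top agree on about 12.7 mm, just under the upper mark. A third ring (70 to 140 g) would bring it to 17–22 mm, so I'll fetch ring B.

```bash
python3 -m pendant '[0.04,-0.015,0,0,0,0,0.058,0.04,-0.015,0,0,0,0,0.058,0,0,0,0,0,0,0.058,0,0,0,0,0,0,0.058,0,0,0,0,0,0,0.058,0,0,0,0,0,0,0.058]'
python3 - <<'E'
from h import *
s=observe();a=save('wrist','w16.png');print(s['clock'],s['position'].round(4))
p=proj('wrist',[.5873,.2557,.013]);bore(a,s['position'][2]-.013,*p)
E
```

```text
clock: 25.38
position: [0.5883, 0.2532, 0.0701]
ee_rot: [2.226, 2.216, -0.0]
force: [-0.3, -0.5, 0.3]
width: 0.635
gripper_force: 0.0
25.375 [0.5883 0.2532 0.0701]
dark bore [250.5 211.8] [ 38  37  16  13 160]
col 162 [42, 40, 43, 39, 41, 41, 42, 41, 45, 91, 119, 144, 141, 137, 137, 141, 140, 140, 137, 140, 139, 101, 46, 42, 43, 41, 39, 41, 53, 93, 107, 136, 143, 138, 139, 138, 139, 136, 137, 136, 134, 85, 43, 44, 41, 38, 40, 39, 41, 42]
row 200 [45, 42, 43, 39, 42, 39, 42, 39, 43, 96, 138, 138, 139, 138, 137, 137, 137, 136, 136, 139, 122, 71, 40, 36, 42, 39, 42, 39, 41, 47, 95, 130, 135, 138, 140, 140, 139, 140, 140, 138, 138, 126, 62, 39, 37, 41, 43, 42, 42, 44]
c+2px: [ 0.0025 -0.001   0.0571]
```

```bash
python3 -m pendant '[0.0025,-0.001,0.025,0,0,0,0.058,0,0,0.02,0,0,0,0.058,0,0,0.009,0,0,0,0.058,0,0,0,0,0,0,0.058,0,0,0,0,0,0,0.03,0,0,0,0,0,0,0.03,0,0,0,0,0,0,0.03,0,0,0,0,0,0,0.03]' 20
python3 -m pendant '[0,0,-0.03,0,0,0,0.03,0,0,-0.06,0,0,0,0.03,-0.03,-0.004,-0.06,0,0,0,0.03,-0.06,-0.006,-0.04,0,0,0,0.03,-0.06,-0.006,0,0,0,0,0.03,-0.06,-0.006,0,0,0,0,0.03,-0.06,-0.006,0,0,0,0,0.03,-0.06,-0.006,0,0,0,0,0.03,-0.06,-0.006,0,0,0,0,0.03,-0.05,-0.002,0,0,0,0,0.03]'
python3 -m pendant '[-0.02,0,0,0,0,0,0.03,0,0,0,0,0,0,0.03,0,0,0,0,0,0,0.03,0,0,0,0,0,0,0.03,0,0,0,0,0,0,0.03]'
python3 -c "
from h import *
look('w17.png')"
```

```text
clock: 26.42
position: [0.5872, 0.2567, 0.0163]
ee_rot: [2.225, 2.218, 0.001]
force: [-0.9, -0.5, 1.5]
width: 0.468
gripper_force: 20.0
clock: 27.68
position: [0.5438, -0.1753, 0.1966]
ee_rot: [2.226, 2.217, -0.0]
force: [0.6, 0.7, -0.4]
width: 0.47
gripper_force: 20.0
clock: 28.3
position: [0.5449, -0.1918, 0.1964]
ee_rot: [-2.223, -2.22, -0.0]
force: [0.9, -0.1, -0.9]
width: 0.47
gripper_force: 20.0
28.55 [-0.1312 -0.033  -0.7919  0.5448 -0.1924  0.1964]
236 52 54 53 53 50 50 53 53 53 52 54 54 52 52 53 52 53 54 53 52 51 52 53 53 53 53
238 52 52 54 53 52 52 52 51 53 53 54 54 54 53 53 52 53 53 53 52 52 52 52 52 52 53
240 53 53 52 53 53 53 51 51 51 53 53 53 53 53 53 53 52 52 53 53 53 52 51 52 52 52
242 52 51 52 52 53 53 54 52 52 51 51 51 52 52 53 53 54 53 53 52 53 53 52 53 52 52
244 52 51 51 51 53 52 52 53 51 50 48 48 48 49 66 60 54 53 53 53 53 53 53 52 53 50
246 52 54 53 51 52 53 51 52 49 40 32 27 27 34 77 96 82 54 53 53 53 53 54 53 53 52
248 53 53 53 53 52 50 50 53 43 25 21 23 21 22 31 70 99 82 54 53 54 53 53 52 53 53
250 53 52 53 52 53 50 53 62 39 24 22 22 22 22 22 36 76 99 59 52 5
[... 199 characters left out ...]
 43 53 63 33 24 21 22 22 22 22 37 62 62 39 49 52 51 53 54 54 53
258 53 52 51 52 53 44 39 41 33 24 23 22 22 21 23 36 42 37 41 50 51 51 52 52 53 53
260 52 52 52 52 51 49 39 38 38 34 32 29 29 31 33 37 38 38 45 52 53 51 51 52 52 53
262 52 52 52 52 51 51 43 39 39 38 38 39 38 38 38 39 40 41 51 53 53 54 52 51 52 53
264 53 52 52 54 53 52 50 43 39 41 39 40 40 40 40 39 40 46 52 53 52 52 53 52 52 51
266 41 41 41 40 40 40 41 38 33 33 34 31 33 32 32 33 37 40 41 41 40 41 41 41 42 39
268 25 24 23 25 24 24 25 23 23 24 23 25 24 23 23 23 24 25 23 24 25 23 24 23 23 24
outer edge col252 rows 200..: [108, 106, 106, 106, 106, 106, 107, 105, 104, 105, 102, 87, 78, 77, 81, 86, 95, 111, 114, 113, 108, 106, 109, 106]
```

```bash
python3 -m pendant '[-0.015,0,0,0,0,0,0.03,-0.0158,-0.0003,0.008,0,0,0,0.03,0,0,0.01,0,0,0,0.03,0,0,0.007,0,0,0,0.03,0,0,0.005,0,0,0,0.03,0,0,0,0,0,0,0.03,0,0,0,0,0,0,0.03,0,0,0,0,0,0,0.03]'
python3 -c "
from h import *
look('w18.png',242,266)"
```

```text
clock: 29.55
position: [0.5445, -0.2237, 0.1667]
ee_rot: [2.224, 2.218, 0.001]
force: [-0.4, -0.2, -0.8]
width: 0.472
gripper_force: 20.0
29.8 [-0.1456  0.2135 -1.355   0.5444 -0.2237  0.1666]
242 51 49 50 52 51 52 52 52 50 50 50 51 51 52 51 51 52 52 52 51 52 52 51 52 51 51
244 52 51 51 51 51 52 52 51 48 45 40 36 37 38 46 50 51 53 52 52 52 52 52 52 51 52
246 52 52 51 51 50 51 52 47 34 30 28 28 29 28 29 35 44 51 53 52 53 52 52 52 52 51
248 52 51 51 51 51 51 49 47 30 28 27 29 29 27 28 29 44 49 51 51 53 53 52 51 52 53
250 52 51 52 51 52 49 48 52 41 30 28 28 29 27 29 41 50 51 48 53 52 52 52 53 51 52
252 51 52 51 52 52 46 47 52 50 46 34 32 31 36 45 51 51 49 44 51 53 53 52 52 52 53
254 50 51 52 52 51 42 42 50 51 51 49 48 47 51 52 52 51 47 40 49 51 52 54 53 53 52
256 52 51 52 52 51 42 38 48 51 50 52 52 50 51 51 51 49 39 37 48 50 51 51 52 52 52
258 51 51 50 51 52 43 36 39 45 49 50 50 49 51 49 47 40 34 40 50 51 50 51 51 52 53
260 51 52 51 51 51 48 38 37 38 40 42 44 42 43 41 39 37 37 43 51 52 51 51 50 52 52
262 52 51 52 51 51 49 41 38 38 38 38 38 39 37 37 37 37 40 49 51 53 52 51 51 51 51
264 51 51 51 51 52 52 49 42 39 39 38 39 39 40 38 38 40 46 51 50 52 52 53 51 51 50
outer edge col252 rows 200..: [107, 108, 106, 106, 105, 104, 103, 103, 106, 105, 101, 87, 76, 77, 80, 84, 95, 109, 111, 110, 107, 107, 103, 102]
```

```bash
python3 -m pendant '[0,0,0.002,0,0,0,0.03,0,0,0.002,0,0,0,0.03,0,0,0.002,0,0,0,0.03,0,0,0.002,0,0,0,0.03,0,0,0.002,0,0,0,0.03,0,0,0.002,0,0,0,0.03,0,0,0,0,0,0,0.03,0,0,0,0,0,0,0.03]'
python3 -c "
from h import *
look('w19.png',242,266)"
```

```text
clock: 30.8
position: [0.5443, -0.2237, 0.1544]
ee_rot: [2.225, 2.218, -0.0]
force: [-0.5, -0.1, -0.5]
width: 0.47
gripper_force: 20.0
31.05 [ 0.0991  0.2877 -0.6754  0.5443 -0.2237  0.1545]
242 51 52 52 52 53 53 53 51 51 50 51 52 52 52 52 53 52 53 52 52 53 53 52 50 51 51
244 51 51 51 51 50 51 53 52 49 44 36 34 34 35 43 49 52 52 53 52 53 52 53 53 52 51
246 53 53 51 52 52 52 51 47 31 24 23 25 24 23 24 30 43 51 53 52 53 53 52 52 53 53
248 51 52 51 52 51 50 50 40 23 26 27 27 28 29 24 23 35 51 53 53 52 52 52 53 52 53
250 52 52 51 53 52 50 49 39 26 28 28 29 28 28 26 24 33 49 51 52 53 53 53 53 52 53
252 52 53 52 51 50 46 48 39 27 29 28 29 28 29 29 28 34 47 46 52 54 53 53 53 52 53
254 51 52 53 52 52 43 44 38 27 29 28 29 29 29 28 28 34 46 39 50 52 52 53 54 53 53
256 52 51 52 53 52 43 38 33 28 29 29 28 30 27 29 28 31 37 39 50 51 52 53 53 53 53
258 52 51 51 53 51 43 37 34 27 29 28 28 29 28 29 27 31 36 41 50 52 51 51 53 52 52
260 51 51 53 51 51 48 40 37 29 28 29 30 28 28 28 29 36 38 45 53 52 52 51 51 52 52
262 52 51 53 51 51 50 42 39 37 32 29 28 28 30 31 36 37 41 50 52 53 51 52 51 52 52
264 53 52 51 51 52 52 48 43 41 39 38 36 36 37 39 39 39 46 52 51 53 53 52 52 51 50
outer edge col252 rows 200..: [88, 100, 109, 110, 108, 107, 109, 109, 108, 105, 101, 88, 78, 77, 78, 83, 94, 110, 113, 111, 108, 106, 106, 106]
```

```bash
python3 -m pendant '[0,0,0.004,0,0,0,0.03,0,0,0.004,0,0,0,0.03,0,0,0.004,0,0,0,0.03,0,0,0.003,0,0,0,0.03,0,0,0.003,0,0,0,0.03,0,0,0.002,0,0,0,0.03,0,0,0,0,0,0,0.03,0,0,0,0,0,0,0.03]'
python3 -c "
from h import *
look('w20.png',242,266)"
```

```text
clock: 32.05
position: [0.5443, -0.2237, 0.1345]
ee_rot: [2.225, 2.218, 0.0]
force: [-0.4, 0.6, -0.7]
width: 0.473
gripper_force: 20.0
32.3 [-0.3097  0.3213  0.2558  0.5443 -0.2238  0.1345]
242 53 52 52 52 53 53 53 53 52 50 50 51 53 52 53 53 54 53 53 52 53 53 52 52 52 53
244 52 52 53 52 53 52 53 53 49 45 37 35 35 36 43 49 52 53 53 53 53 53 53 53 52 51
246 53 52 52 52 52 53 52 47 32 25 23 22 23 22 25 32 44 52 53 54 52 53 53 54 52 51
248 53 53 52 53 52 52 47 33 20 21 22 24 22 21 21 20 29 47 53 54 53 53 54 53 53 53
250 53 53 53 53 53 50 41 31 21 22 23 23 24 22 19 22 25 37 49 52 54 53 53 54 53 53
252 52 53 53 52 52 47 42 32 22 22 21 21 21 21 21 20 24 38 45 53 54 53 53 53 53 53
254 52 52 52 53 52 42 43 33 21 23 21 23 23 22 23 21 27 38 40 50 53 53 53 53 54 53
256 52 52 52 53 52 43 38 31 20 22 23 23 22 24 20 21 24 35 39 49 51 52 53 52 54 53
258 52 52 52 52 52 45 37 27 22 21 21 25 24 24 21 21 22 34 40 50 51 52 52 54 53 53
260 54 52 52 52 52 48 38 27 22 25 27 27 28 28 26 23 24 35 45 52 52 52 51 51 52 53
262 52 52 52 52 51 51 41 25 28 28 27 28 29 29 27 26 23 38 49 53 54 53 52 51 51 52
264 52 53 51 52 52 52 48 30 27 30 30 29 29 29 27 27 25 44 53 52 52 53 52 52 52 51
outer edge col252 rows 200..: [80, 81, 81, 82, 79, 80, 79, 81, 91, 106, 106, 86, 79, 78, 80, 85, 95, 109, 113, 112, 108, 109, 107, 105]
```

```bash
python3 -m pendant '[0,0,0,0,0,0,0.058,0,0,0,0,0,0,0.058,0,0,0,0,0,0,0.058,0,0,-0.01,0,0,0,0.058,0,0,-0.03,0,0,0,0.058,0,0,-0.045,0,0,0,0.058,0.025,0.004,0,0,0,0,0.058,0.055,0.01,0,0,0,0,0.058,0.06,0.0105,0,0,0,0,0.058,0.06,0.0105,0,0,0,0,0.058]'
python3 -m pendant '[0.06,0.0105,0,0,0,0,0.058,0.06,0.0105,0,0,0,0,0.058,0.053,0.01,0.03,0,0,0,0.058,0.029,0.0044,0.06,0,0,0,0.058,0,0,0.045,0,0,0,0.058,0,0,0,0,0,0,0.058,0,0,0,0,0,0,0.058,0,0,0,0,0,0,0.058,0,0,0,0,0,0,0.058]'
python3 - <<'E'
from h import *
b=save('side','s21.png');c=save('top','t21.png');s=observe();print(s['clock'],s['position'].round(4))
g=b.mean(2)
for u in(294,298,302):print(u,g[104:122,u].round().astype(int).tolist())
x=np.hstack([cv2.resize(b[70:150,255:335],(400,400),interpolation=2),cv2.resize(c[155:245,165:255],(400,400),interpolation=2)]);x=np.vstack([x[:, :],]);cv2.imwrite('pics/c21.png',x[:,:,::-1])
E
```

```text
clock: 33.55
position: [0.5802, -0.0222, 0.2204]
ee_rot: [2.225, 2.217, 0.002]
force: [1.2, 0.2, -0.1]
width: 0.634
gripper_force: 0.0
clock: 34.67
position: [0.6166, 0.1761, 0.09]
ee_rot: [2.225, 2.217, 0.004]
force: [0.5, 0.1, -0.7]
width: 0.629
gripper_force: 0.0
34.775 [0.6161 0.1762 0.0893]
294 [87, 86, 87, 175, 212, 211, 212, 211, 211, 179, 102, 25, 19, 15, 15, 66, 100, 109]
298 [89, 88, 146, 197, 213, 214, 212, 212, 213, 205, 143, 45, 17, 15, 16, 50, 92, 109]
302 [77, 117, 185, 212, 212, 213, 214, 215, 213, 193, 125, 37, 18, 13, 48, 93, 108, 109]
```

View pics/c21.png

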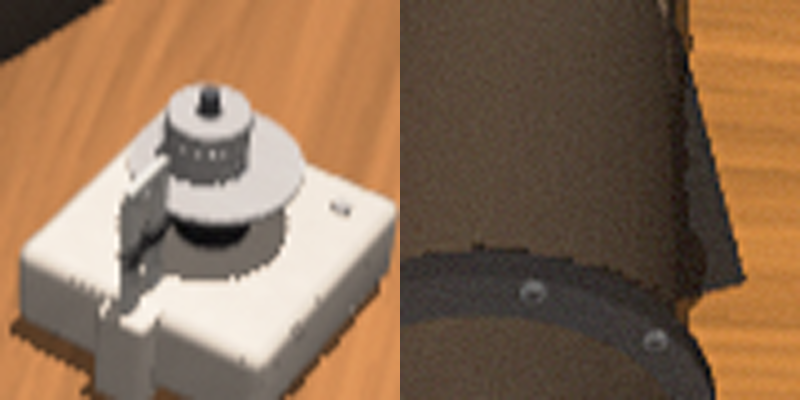

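The left panel shows three rings stacked flat on the post. The near rim is 6.0 px lower than when empty, so the pan has sunk about 19.4 mm, well between 13 and 24.5 mm. The arm hides the mat in the right panel. The gripper is open and clear of everything, so I'll hand in.

```bash
python3 -c "
from cell import sign_off
print(sign_off())"
```

```text
the job is handed in; nothing more can be done
None
```

Job handed in after about 35 s: three rings lie flat over the post, the pan has sunk about 19.4 mm (between the 13 and 24.5 mm marks), and the fourth ring was left on the mat; two rings measured about 12.7 mm, just short of the upper mark, so I added the third, and the arm hid the mat in the last picture, so I did not check the stopper or the fourth ring after the final move.

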